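Set a webbing brake with its eccentric guide roller and a slip gauge

TASK

Set the gap of the webbing brake for 6 mm webbing: stand the red-handled gauge on the bed between the guide roller and the sprung brass shoe, handle on the entry side and tip about level with the shoe's exit end, and turn the eccentric bolt clockwise until the shoe just gives by about 1 mm, so that the gauge is nipped but still slides with a light, definite drag. Prove it by sliding the gauge on along the bed in the running direction until its tip stands between the two exit pins; if it runs loose or jams, slide it back, readjust and slide it through again. Leave it there, let go of, standing upright in the nip so that I can tighten the lock nut against it, never jam it hard, and leave the other gauges, the loupe and the bobbin where they are.

Things in the scene. Friction and masses are not known exactly. Their poses are not given: they have to be found in the camera images.
- unit: Webbing brake, fixed to the bench: grey base plate 300 x 150 x 12 mm, its top is the bed (z = 12 mm). Origin: under the plate on the running line, x = running direction (yellow arrow; entry end x = -125 mm, exit end +175), y = towards the shoe. Steel entry pins at x = -112, y = +-15. Wheel, idler and white counter box lie at x 95 to 156 mm, up to 62 mm high.
- shoe_middle (a point): Mean place of the brass shoe's face, 31 mm up, axes as the unit. Shoe: upright plate, 50 mm along x, z 18 to 44 mm, facing -y, flaps slope back to x = +-32. This point is at y = 3 mm of the unit; the real face rests up to 3 mm nearer or farther (not reported: feel for it). It gives to +y, at most 5 mm, with 1 N + 4 N/mm. Right: squeeze 2 to 9 N, shoe pushed back 0.3 to 2 mm, drag about 0.5 to 0.8 of the squeeze.
- exit_pins (a point): Point on the bed midway between the two exit pins (8 mm thick, 18 mm high, 30 mm apart between centres), 52 mm past the middle of the shoe on the running line; axes as the unit.
- bolt: Eccentric bolt. Origin: on its axis at the bed, at x = 0, y = -21 mm of the unit; z up. It turns about z with 0.15 N m of friction and stays where left. Its angle a counts clockwise from above, 0 with its axes parallel to the unit's (bar head along the running line, roller farthest from the shoe). Stops at -0.3 and 2.9 rad. It starts at -0.2 to 0.2; right is somewhere in 1.4 to 2.6: two grasps.
- bolt_head (a point): Centre of the bolt's steel bar head, 59 mm above the bed on the bolt's axis: 36 mm long along x (red dot at the +x end), 12 mm thick along y (pinch here from above), 22 mm high, i.e. 48 to 70 mm above the bed. Axes as the bolt. Below it, up to 46 mm above the bed, is the lock nut, 21 mm across: leave it.
- roller_axis (a point): Guide roller's axis, 7 mm from the bolt's axis towards the bolt's -y, 18 mm above the bed; axes as the bolt. White roller with two black tyres, radius 17 mm, 4 to 32 mm above the bed, free to spin. Its rim nearest the shoe lies at y = -4 - 7 cos(a) mm of the unit.
- gauge6: Gauge to use: steel blade 6 mm thick (y), x = -20 to +100 mm, 32 mm high, red handle on top at the rear; about 0.14 kg. Origin: underside, below the handle's centre; x to the tip. It starts in a wooden block, 24 mm high, in a slot 16 mm deep, underside 8 mm above the bench; lift it straight up. Three gauges stand 80 mm apart in any order. In the open nip it leans a little.
- gauge6_grip (a point): Centre of the red handle, 45 mm above the gauge's underside: 36 mm long (x), 14 mm wide (y, pinch here from above), 30 mm high, i.e. 30 to 60 mm above the underside. At the blocks open the fingers to no more than about 50 mm.
- gauge6_tip (a point): Middle of the front end of the red gauge's blade, 100 mm ahead of its origin, 16 mm above its underside. Before the slide it should lie 8 to 34 mm past the shoe's middle (the shoe's exit end is at 25), after it between the exit pins, 47 to 60 mm past the shoe's middle.
- gauge4: Bystander: 4 mm gauge, yellow handle, otherwise as the red one, in its own block. Leave it.
- gauge9: Bystander: 9 mm gauge, blue handle, otherwise as the red one, in its own block. Leave it.
- loupe: Bystander: folding linen loupe, dark steel, 46 x 46 x 51 mm. Origin: centre of its underside.
- bobbin: Bystander: green thread bobbin, 44 mm across, 48 mm high, upright. Origin: centre of its underside.
Things that resemble listed ones, but are neither listed nor needed, are in the scene too. What is shaped like the gauge6 but pink is not meant.

How it is judged (in metres and radians):
On the way, in this order (a step that is already met when the one before it is completed fails the run):
1. the red gauge stands on the bed, its tip at the shoe's exit end, squeezed lightly (1.5 to 10 N) by the guide roller (y of gauge6_tip in the frame of unit between -0.01 and 0.012 m and z of gauge6 in the frame of unit between 0.009 and 0.017 m and angle between gauge6's own z axis and vertical below 0.12 rad and angle between the x axis of gauge6 and the x axis of unit, either way round below 0.15 rad and x of gauge6 in the frame of unit below -0.03 m and x of gauge6_tip in the frame of unit between 0.008 and 0.034 m and contact force between gauge6 and bolt between 1.5 and 10 N), for 0.2 s.
2. it is slid on along the bed in the running direction while nipped (1 to 12 N) (y of gauge6_tip in the frame of unit between -0.01 and 0.012 m and z of gauge6 in the frame of unit between 0.009 and 0.017 m and angle between gauge6's own z axis and vertical below 0.12 rad and angle between the x axis of gauge6 and the x axis of unit, either way round below 0.15 rad and x of gauge6 in the frame of unit below -0.03 m and x of gauge6_tip in the frame of unit between 0.036 and 0.046 m and contact force between gauge6 and bolt between 1 and 12 N and linear speed of gauge6 above 0.002 m/s), for 0.02 s.
At the end, for the whole second after the job is handed in: The red gauge stands on the bed in the nip, upright within 7 degrees, in line with the unit within 9 degrees, at rest, its tip between the exit pins (x = 47 to 60 mm of the unit), squeezed by the guide roller with 2 to 9 N; the other gauges, loupe and bobbin within 20 mm of where they were (y of gauge6_tip in the frame of unit between -0.01 and 0.012 m and z of gauge6 in the frame of unit between 0.009 and 0.017 m and angle between gauge6's own z axis and vertical below 0.12 rad and angle between the x axis of gauge6 and the x axis of unit, either way round below 0.15 rad and x of gauge6 in the frame of unit below -0.03 m and x of gauge6_tip in the frame of unit between 0.047 and 0.06 m and contact force between gauge6 and bolt between 2 and 9 N and linear speed of gauge6 below 0.01 m/s and distance of each of gauge4, gauge9, loupe, bobbin from where it was at the start of the episode below 0.02 m); the robot touches nothing.
It fails at once if the red gauge is jammed hard in the nip (down at the bed, pressed by the roller with more than 16 N) (contact force between gauge6 and bolt above 16 N and z of gauge6 in the frame of unit below 0.02 m).
It fails at once if a bystander is knocked away or over (distance of any of gauge4, gauge9, loupe, bobbin from where it was at the start of the episode above 0.03 m or angle between any of gauge4, gauge9, loupe, bobbin's own z axis and vertical above 0.5 rad).
It also fails if it takes over 67 s, if anything falls off the work surface, if the arm or the gripper's body presses on something with over 40 N, if the wrist force passes 120 N, or if a joint passes its speed limit or range.

ROBOT

A 6-joint arm with a two-finger parallel gripper is mounted at the origin on the work surface. World frame = base frame: x ahead of the robot, y to its left, z up, the work surface at z = 0. Lengths are in m, angles in degrees, forces in N, time in s.
With the tool pointing down it reaches from about 0.275 to 0.825 m from the base axis. Payload 4.9 kg.
Tool frame: the origin (TCP) lies midway between the tips of the shut fingers; the grasp point (between the pads) lies 19 mm behind it; x points along the fingers, z is the direction in which the jaws open and shut, and the axes are right-handed (so a half turn about x gives the same grasp; the last joint's range is limited). The gripper opens to 85 mm and grips with 20 to 120 N. Pads are 22 mm wide; open, the fingers measure 114 mm over their backs; the gripper's body (76 mm by 85 mm) begins 54 mm behind the grasp point. The pads swing forward as they close: fully open they stand 13 mm farther back than shut.
Start: joints at [-7.689, 18.69, -11.035, 60.275, 0, 82.311], TCP at [0.55, 0, 0.231] pointing down, gripper open.
Joint ranges: [-152.03, 152.03], [-55.5, 102.48], [-74.3, 77.21], [-110.64, 120.58], [-84.22, 78.4], [-180, 180]. Speed limits (degrees/s): [147.25, 147.25, 180, 180, 180, 180].

INTERFACE

Orientations are given as a 3x3 rotation matrix whose columns are the frame's x, y, z axes.
In Python, from workcell import robot, grip, viewer, order gives the robot as it stands. Calls block until the motion is done:
- robot.goto(position, orientation): joint-space move of the TCP to a pose.
- robot.move_straight(position, ori=None, rate=0.15): straight line of the TCP; ori=None keeps the orientation; rate is the mean speed in m/s.
- robot.move_joints(angles): joint-space move.
- grip(opening): finger opening in m; the grip force is fixed at half the most; returns when the fingers have stopped.
- robot.pause(seconds).
- robot.inverse_kinematics(position, orientation): joint angles nearest the present ones, or None.
- viewer.grab_frame(name): name is "scene" or "side" or "wrist"; returns the picture (400x640x3 uint8, red, green, blue); there is no depth.
- viewer.camera_params(name): a dict with "fovy" (degrees; the focal length in pixels is half the picture's height over the tangent of half this angle, whatever the lens; pixels are square), "cx", "cy" (the principal point, pixels), "cam_to_world" (4x4, takes a point from camera to world coordinates). Camera axes: x right, y down, z forward; pixel columns grow to the right and rows downward; lengths in m; the calibration is good to about 2 mm. A picture is of the moment at which its call begins: read the wrist's pose just before it. camera_params takes no time and is no camera call; for the wrist camera it gives the pose at the moment of the call.
A pose or a line that the arm cannot do raises robot.IKError and nothing moves.
- order.sign_off(): hands the job in, once; it reports no verdict.
Readings, each from a call of its own:
- robot.get_t(): time.
- robot.get_qpos(): joint angles.
- robot.get_qvel(): joint speeds.
- robot.get_joint_torque(): joint torques, N m.
- robot.get_tool_pos(): TCP position.
- robot.get_tcp_rot(): TCP orientation.
- robot.get_force(): force on the tool from outside, world axes, zero at the start.
- robot.get_torque(): the same for the moment, N m.
- robot.get_grip_width(): finger opening in m.
Only numpy, scipy, OpenCV 4.12 (cv2) and the standard library are available. Lean on these libraries where they do the work, as an engineer would, in place of code of your own. Each camera call takes 0.05 s, during which the arm holds its last target.

## Working session

There is one attempt and no reset: what is moved stays moved. The work goes in short steps, each a Python script; the robot and the scene stay as the last script left them, time stands still between calls to the robot, and variables do not carry over. Pictures are saved under pics/ and viewed, and the job is handed in when it is done.

```bash
ls; mkdir -p pics; python3 - <<'E'
from workcell import robot, grip, viewer, order
import cv2
for n in ["scene","side","wrist"]:
    p=viewer.camera_params(n); print(n,p)
    im=viewer.grab_frame(n); cv2.imwrite(f"pics/{n}0.png",im[:,:,::-1])
print(robot.get_t(),robot.get_tool_pos(),robot.get_tcp_rot())
E
```

```text
pics
scene {'fovy': 42.94642588040384, 'cx': 317.3912521839532, 'cy': 194.3462037328869, 'cam_to_world': array([[ 0.42238739,  0.63557596, -0.64624461,  1.201292  ],
       [ 0.90622741, -0.28159533,  0.31536637, -0.41688877],
       [ 0.01845982, -0.71885135, -0.69491868,  0.7512231 ],
       [ 0.        ,  0.        ,  0.        ,  1.        ]])}
side {'fovy': 42.739332118725955, 'cx': 317.3834894281459, 'cy': 196.74707356448576, 'cam_to_world': array([[-0.91374145, -0.23405019,  0.33211002,  0.2301308 ],
       [-0.40625765,  0.51506646, -0.75475908,  0.73566951],
       [ 0.00559277, -0.82457689, -0.56572226,  0.70776312],
       [ 0.        ,  0.        ,  0.        ,  1.        ]])}
wrist {'fovy': 68.39418297048563, 'cx': 319.7984250702246, 'cy': 198.2165517669178, 'cam_to_world': array([[ 9.99998740e-01,  1.25285694e-04, -1.58279022e-03,
         5.51486651e-01],
       [-3.93533835e-04, -9.46217668e-01, -3.23530477e-01,
         8.24038116e-02],
       [-1.53819781e-03,  3.23530693e-01, -9.46216426e-01,
         3.72326841e-01],
       [ 0.00000000e+00,  0.00000000e+00,  0.00000000e+00,
         1.00000000e+00]])}
0.15 [5.49573092e-01 6.82084346e-05 2.30724536e-01] [[-1.24549027e-03  9.48953497e-06  9.99999224e-01]
 [ 1.96538039e-04  9.99999981e-01 -9.24475574e-06]
 [-9.99999205e-01  1.96526372e-04 -1.24549211e-03]]
```

View pics/scene0.png

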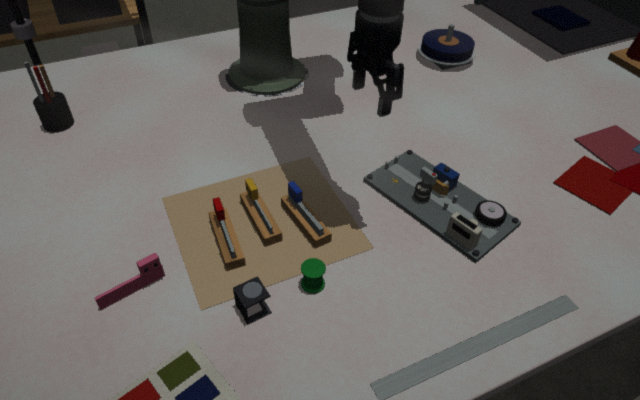

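View pics/side0.png

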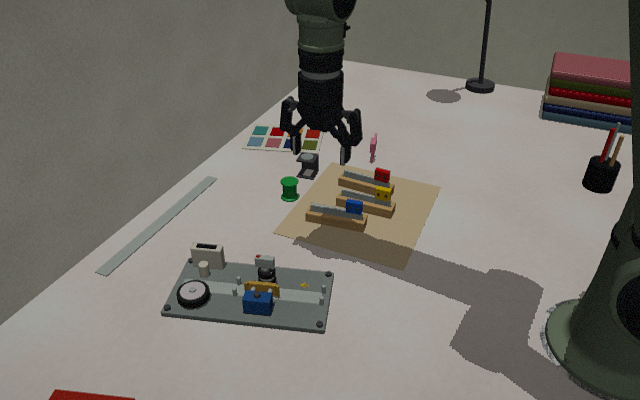

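View pics/wrist0.png

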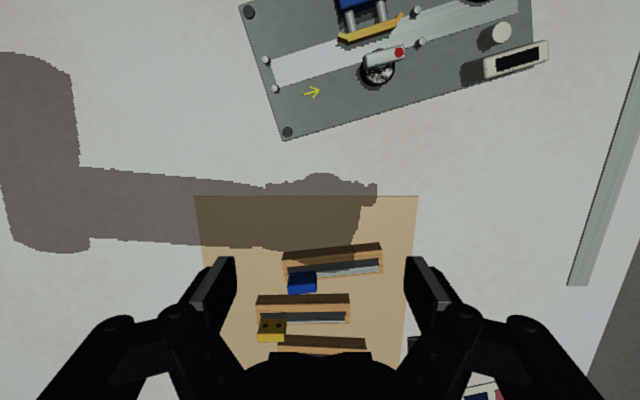

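```bash
cat > h.py <<'E'
import numpy as np, cv2, time
from workcell import robot, grip, viewer, order
def foc(p): return 200/np.tan(np.radians(p['fovy'])/2)
def ray(p,u,v):
    T=p['cam_to_world'];d=np.array([(u-p['cx'])/foc(p),(v-p['cy'])/foc(p),1.])
    return T[:3,3],T[:3,:3]@d
def onz(p,u,v,z):
    o,d=ray(p,u,v);return o+d*(z-o[2])/d[2]
def tri(obs):
    A=np.zeros((3,3));b=np.zeros(3);L=[]
    for p,u,v in obs:
        o,d=ray(p,u,v);d=d/np.linalg.norm(d);P=np.eye(3)-np.outer(d,d);A+=P;b+=P@o;L.append((o,P))
    x=np.linalg.solve(A,b);return x,[np.linalg.norm(P@(x-o)) for o,P in L]
def proj(p,X):
    T=p['cam_to_world'];c=T[:3,:3].T@(np.asarray(X)-T[:3,3]);return c[:2]/c[2]*foc(p)+[p['cx'],p['cy']]
def crop(src,dst,x0,y0,x1,y1,s):
    im=cv2.imread(src)[y0:y1,x0:x1];cv2.imwrite(dst,cv2.resize(im,None,fx=s,fy=s,interpolation=cv2.INTER_CUBIC))
E
python3 - <<'E'
from h import *
crop('pics/scene0.png','pics/c1.png',355,140,525,260,4.7)
crop('pics/side0.png','pics/c2.png',155,235,345,335,4.2)
crop('pics/wrist0.png','pics/c3.png',230,0,560,145,2.4)
crop('pics/scene0.png','pics/c4.png',190,165,345,275,5)
crop('pics/side0.png','pics/c5.png',270,155,445,270,4.5)
E
```

```text
(no output)
```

View pics/c3.png

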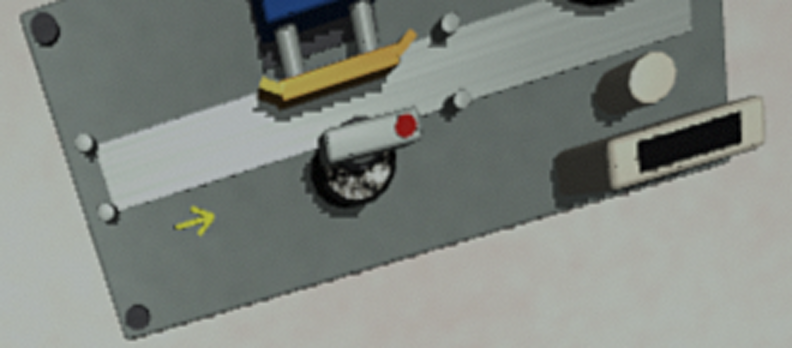

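View pics/c1.png

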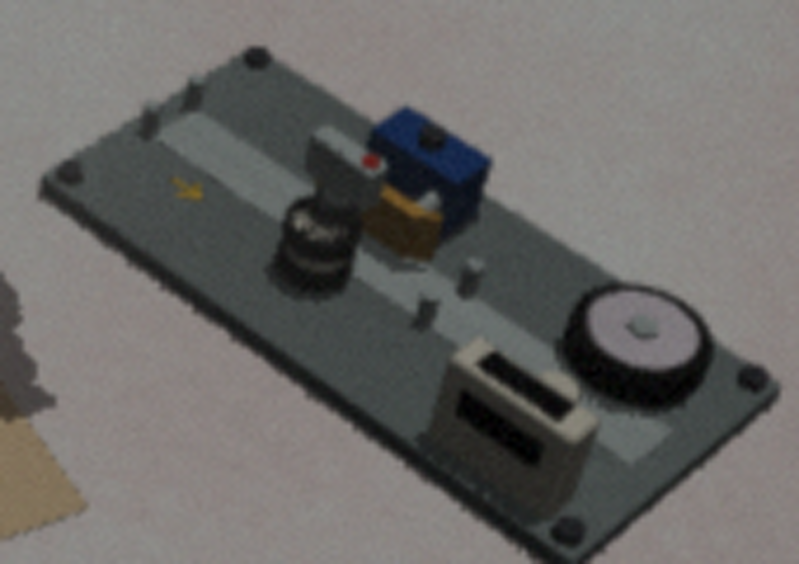

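View pics/c4.png

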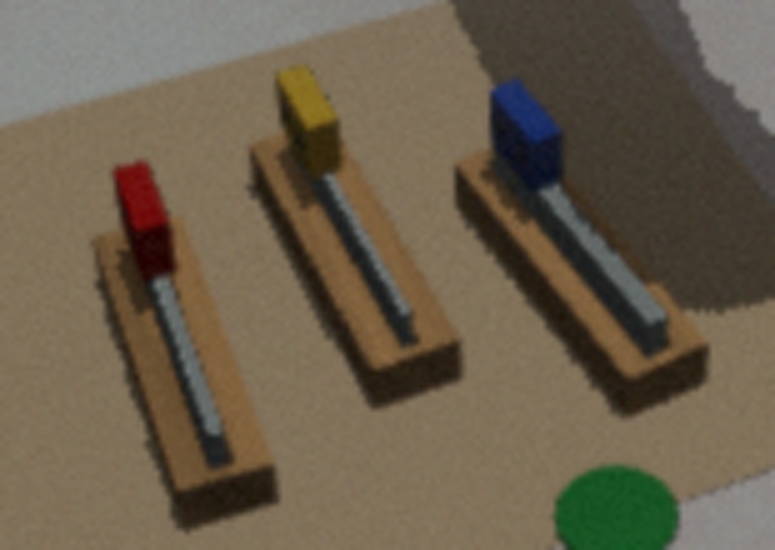

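View pics/c5.png

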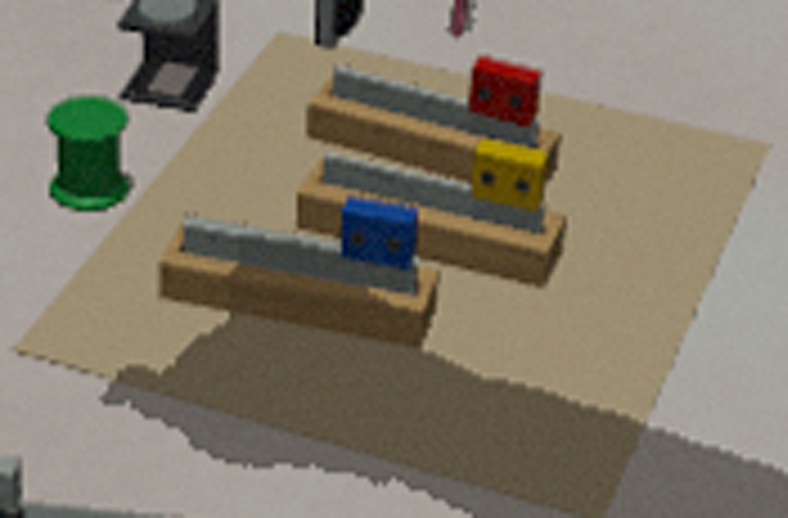

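View pics/c2.png

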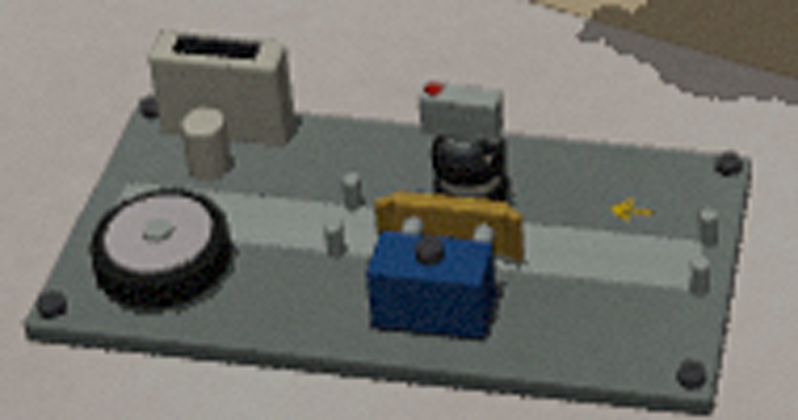

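```bash
python3 - <<'E'
from h import *
S=viewer.camera_params('scene');D=viewer.camera_params('side');W=viewer.camera_params('wrist')
c1=lambda u,v:(S,355+u/4.7,140+v/4.7);c2=lambda u,v:(D,155+u/4.2,235+v/4.2)
c3=lambda u,v:(W,230+u/2.4,v/2.4);c4=lambda u,v:(S,190+u/5,165+v/5);c5=lambda u,v:(D,270+u/4.5,155+v/4.5)
for n,o in dict(handle=[c4(143,203),c5(508,63)],reddot=[c1(371,161),c2(433,89),c3(406,125)],bladetip=[c4(212,430),c5(335,68)],
  pinL=[c1(152,106),c2(709,212),c3(107,211)],pinR=[c1(193,80),c2(700,260),c3(86,142)],exL=[c1(430,298),c2(352,178),c3(461,98)],exR=[c1(472,263),c2(335,224),c3(450,20)],
  headtop=[c1(346,146),c2(461,92),c3(372,134)]).items():
    print(n,*[np.round(a,4) for a in tri(o)])
h=onz(W,230+22/2.4,15/2.4,.012);g=onz(W,230+128/2.4,338/2.4,.012);print(h,g,np.linalg.norm(h-g))
print(robot.get_t())
E
```

```text
handle [ 0.5124 -0.2905  0.0657] [0.0029 0.0029]
reddot [0.6207 0.1219 0.0813] [0.0013 0.0016 0.0017]
bladetip [ 0.6095 -0.2951  0.0377] [0.0006 0.0006]
pinL [0.5002 0.093  0.0281] [0.0011 0.0016 0.0014]
pinR [0.492  0.1213 0.0279] [0.0007 0.0014 0.0016]
exL [0.6574 0.1388 0.0271] [0.001  0.0015 0.0009]
exR [0.6484 0.1678 0.0284] [0.0005 0.0016 0.0015]
headtop [0.6083 0.1184 0.081 ] [0.0008 0.0014 0.0015]
[0.4657497  0.17389655 0.012     ] [0.50679402 0.03273972 0.012     ] 0.14700301508122576
0.15
```

```bash
cat >> h.py <<'E'
def R(yaw):  # tool z at world yaw (deg), pointing down
    c,s=np.cos(np.radians(yaw)),np.sin(np.radians(yaw))
    x=np.array([0,0,-1.]);z=np.array([c,s,0.]);return np.column_stack([x,np.cross(z,x),z])
import json
def snap(name,cam='wrist'):
    p=viewer.camera_params(cam);im=viewer.grab_frame(cam);cv2.imwrite(f'pics/{name}.png',im[:,:,::-1])
    json.dump({k:np.asarray(v).tolist() for k,v in p.items()},open(f'pics/{name}.json','w'))
def par(name): return {k:np.array(v) for k,v in json.load(open(f'pics/{name}.json')).items()}
E
python3 - <<'E'
from h import *
def t(m): print(m,round(robot.get_t(),2),np.round(robot.get_qpos(),1),np.round(robot.get_tool_pos(),4),np.round(robot.get_force(),2))
t('0')
robot.goto([.53,.10,.25],R(106.3));t('a');snap('u1')
robot.move_straight([.55,.04,.25]);t('b');snap('u2')
robot.goto([.45,-.22,.23],R(87));t('c');snap('g1')
robot.move_straight([.45,-.30,.23]);t('d');snap('g2')
grip(.05);t('e');print(robot.get_grip_width())
E
```

```text
0 0.15 [ -7.7  18.7 -11.1  60.3   0.   82.3] [5.496e-01 1.000e-04 2.307e-01] [ 0.71  0.43 -0.49]
a 1.63 [  2.8  16.9 -10.8  62.3  -0.  -13.4] [0.53   0.0999 0.2499] [-0.83 -0.15  0.8 ]
b 2.26 [ -3.5  18.2  -9.   62.9   0.  -19.8] [0.5497 0.04   0.2498] [-0.16 -0.37 -0.61]
c 3.39 [-34.4  13.5 -18.3  58.1   0.  -31.5] [ 0.4506 -0.2192  0.2302] [ 0.29  0.7  -0.45]
d 4.12 [-41.5  17.8 -12.6  59.7   0.  -38.5] [ 0.4499 -0.2993  0.2297] [-0.72  0.22  0.13]
e 4.62 [-41.5  17.8 -12.6  59.7  -0.  -38.5] [ 0.45   -0.2998  0.2301] [-0.65 -0.32  0.53]
0.04980026400604697
```

View pics/u1.png

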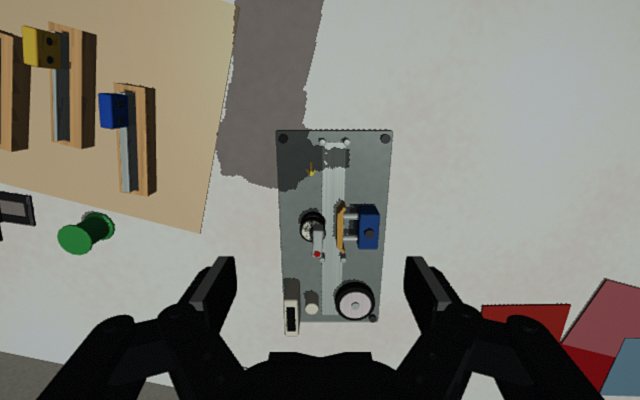

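View pics/u2.png

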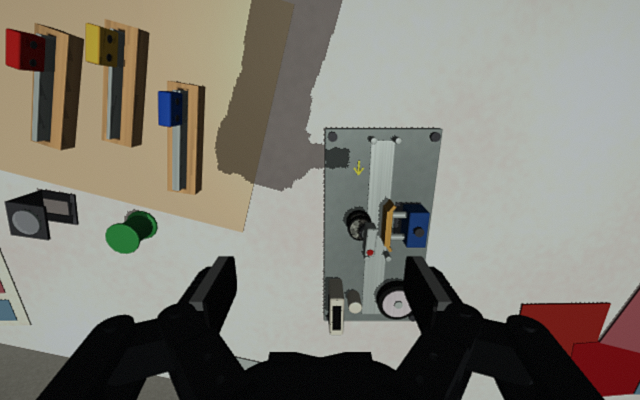

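View pics/g1.png

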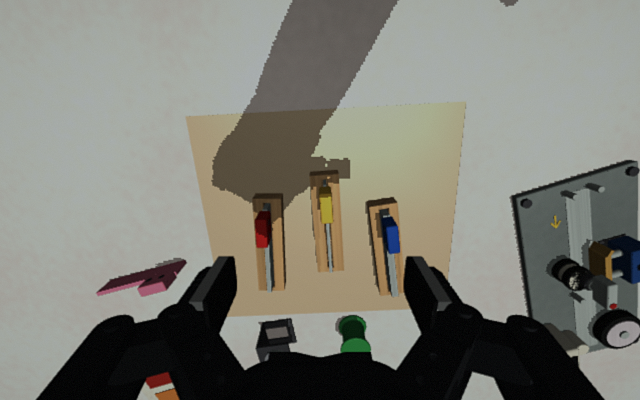

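View pics/g2.png

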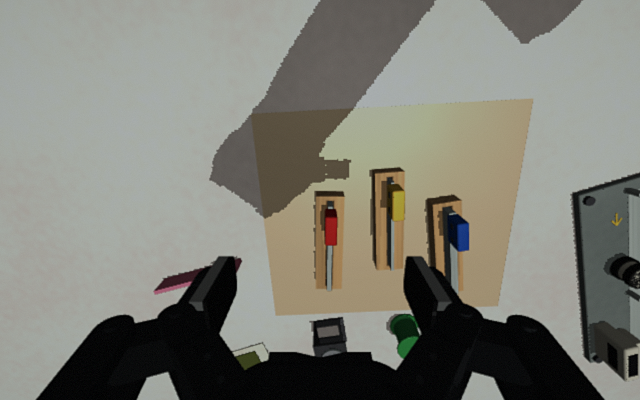

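```bash
python3 - <<'E'
from h import *
crop('pics/u1.png','pics/k1.png',265,120,405,330,2.8)
crop('pics/u2.png','pics/k2.png',315,120,455,330,2.8)
crop('pics/g1.png','pics/k3.png',240,180,310,300,4.9)
crop('pics/g2.png','pics/k4.png',300,180,370,300,4.9)
for a in (('k1','k2'),('k3','k4')):
    cv2.imwrite(f'pics/{a[0]}{a[1]}.png',np.hstack([cv2.imread(f'pics/{x}.png') for x in a]))
E
```

```text
(no output)
```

View pics/k1k2.png

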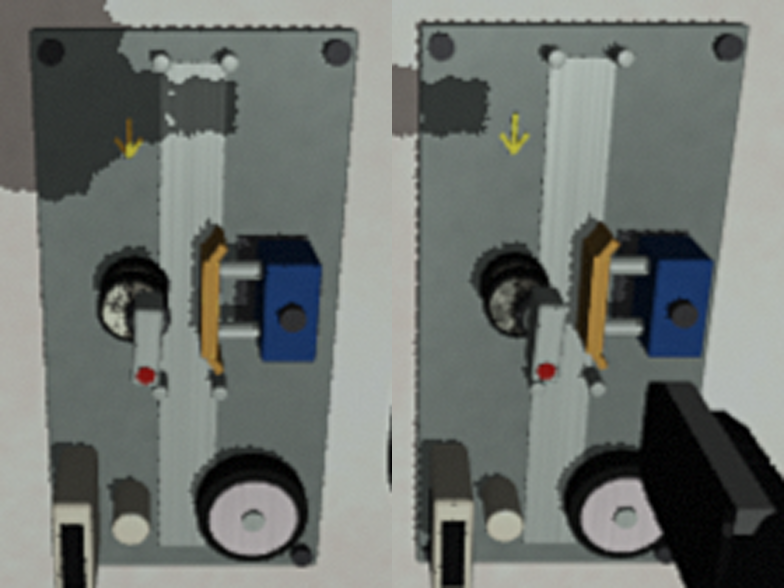

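View pics/k3k4.png

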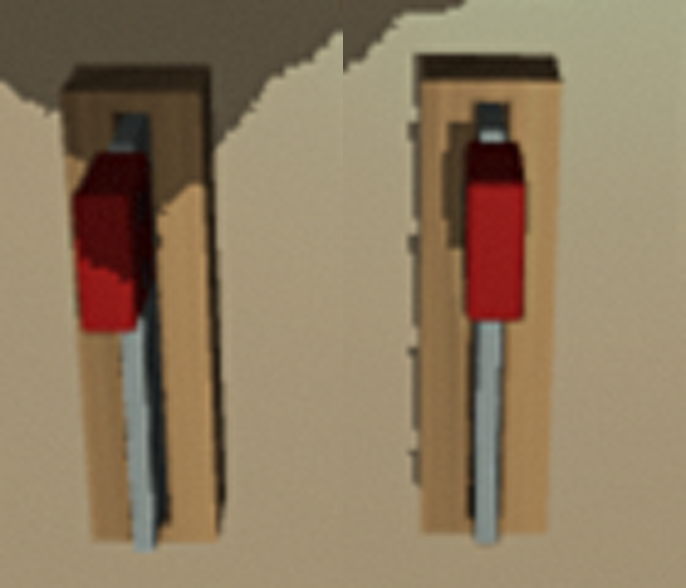

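```bash
cat > fit.py <<'E'
from h import *
from scipy.optimize import least_squares
S=viewer.camera_params('scene');D=viewer.camera_params('side')
U1,U2,G1,G2=map(par,('u1','u2','g1','g2'))
T0=np.array([[9.99998740e-01,1.25285694e-04,-1.58279022e-03,5.51486651e-01],[-3.93533835e-04,-9.46217668e-01,-3.23530477e-01,8.24038116e-02],[-1.53819781e-03,3.23530693e-01,-9.46216426e-01,3.72326841e-01],[0,0,0,1]])
W=dict(fovy=U1['fovy'],cx=U1['cx'],cy=U1['cy'],cam_to_world=T0)
c1=lambda u,v:(S,355+u/4.7,140+v/4.7);c2=lambda u,v:(D,155+u/4.2,235+v/4.2);c3=lambda u,v:(W,230+u/2.4,v/2.4)
k1=lambda u,v:(U1,265+u/2.8,120+v/2.8);k2=lambda u,v:(U2,315+u/2.8,120+v/2.8)
k3=lambda u,v:(G1,240+u/4.9,180+v/4.9);k4=lambda u,v:(G2,300+u/4.9,180+v/4.9)
pts={(-.112,-.015,.03):[c1(152,106),c2(709,212),c3(107,211),k1(161,61),k2(164,57)],
(-.112,.015,.03):[c1(193,80),c2(700,260),c3(86,142),k1(230,61),k2(234,57)],
(.052,-.015,.03):[c1(430,298),c2(352,178),c3(461,98),k1(160,391)],
(.052,.015,.03):[c1(472,263),c2(335,224),c3(450,20),k1(219,391),k2(206,388)],
(-.125,-.075,.012):[c3(128,338),k1(31,31),k2(28,24),c1(42,182),c2(750,157)],
(-.125,.075,.012):[c3(22,15),k1(357,29),k2(355,26),c1(255,46),c2(711,404)],
(.175,.075,.012):[k1(317,563),c1(779,385),c2(28,328)],(.175,-.075,.012):[k2(23,560),c2(141,98)]}
def world(q,P):
    c,s=np.cos(q[2]),np.sin(q[2]);return np.array([q[0]+c*P[0]-s*P[1],q[1]+s*P[0]+c*P[1],P[2]])
def run(sel):
    def f(q): return np.concatenate([proj(p,world(q,P))-[u,v] for P,L in pts.items() for p,u,v in L if any(p is x for x in sel)])
    r=least_squares(f,[.6,.14,.286],loss='soft_l1');return r.x,f(r.x)
if __name__=='__main__':
  for sel in ([W,U1,U2],[S],[D],[W,U1,U2,S,D]):
    q,e=run(sel);print(np.round(q[:2],4),np.degrees(q[2]).round(2),np.abs(e).mean().round(2),np.abs(e).max().round(2))
  for n,o in dict(handle=[k3(107,261),k4(152,251)],bladetip=[k3(144,547),k4(143,541)],rear=[k3(107,192),k4(153,182)],front=[k3(109,331),k4(152,320)],head=[k1(148,344),k2(157,341),c3(372,136)],dot=[k1(146,375),k2(153,371),c3(406,125)]).items():
    x,r=tri(o);d=x[:2]-q[:2];c,s=np.cos(q[2]),np.sin(q[2]);print(n,x.round(4),np.round(r,4),'unit',np.round([c*d[0]+s*d[1],-s*d[0]+c*d[1]],4))
E
python3 fit.py
```

```text
[0.6039 0.1382] 16.32 0.73 2.67
[0.6053 0.1379] 16.24 0.45 1.17
[0.6002 0.1414] 16.32 0.52 1.66
[0.6036 0.1383] 16.3 0.83 2.97
handle [ 0.5142 -0.2906  0.0628] [0.0002 0.0002] unit [-0.2062 -0.3866]
bladetip [ 0.6117 -0.2961  0.0393] [0.0003 0.0003] unit [-0.1142 -0.4192]
rear [ 0.4985 -0.2896  0.0585] [0.0002 0.0002] unit [-0.2211 -0.3812]
front [ 0.5307 -0.2914  0.0663] [0. 0.] unit [-0.1906 -0.3919]
head [0.6097 0.1185 0.0777] [0.0006 0.0007 0.0011] unit [ 0.0003 -0.0207]
dot [0.622  0.1212 0.0811] [0.0004 0.0002 0.0004] unit [ 0.0128 -0.0215]
```

```bash
cat >> h.py <<'E'
def t(m): print(m,round(robot.get_t(),2),np.round(robot.get_qpos(),1),np.round(robot.get_tool_pos(),4),'F',np.round(robot.get_force(),2),'w',round(robot.get_grip_width(),4))
E
python3 - <<'E'
from h import *
t('0')
robot.goto([.514,-.2908,.10],R(86.8));t('a')
robot.move_straight([.514,-.2908,.036],rate=.08);t('b')
grip(.0);t('c');print(np.round(robot.get_torque(),3))
robot.move_straight([.514,-.2908,.125],rate=.1);t('d');snap('h1','side');snap('h2','scene')
print(np.round(robot.get_tcp_rot(),4))
E
```

```text
0 4.62 [-41.5  17.8 -12.6  59.7  -0.  -38.5] [ 0.45   -0.2998  0.2301] F [-0.65 -0.32  0.53] w 0.0498
a 5.25 [-36.7  29.4 -14.9  45.7  -0.  -33.5] [ 0.514  -0.291   0.1005] F [ 0.66  0.5  -0.42] w 0.0496
b 6.2 [-36.7  33.9 -18.2  37.8   0.  -33.5] [ 0.5144 -0.2911  0.0364] F [ 0.78 -0.17 -0.21] w 0.0499
c 6.62 [-36.7  33.9 -18.3  37.8   0.  -33.5] [ 0.5143 -0.291   0.0366] F [-0.99 -0.34  3.99] w 0.0133
[0.116 0.13  0.084]
d 7.66 [-36.7  28.  -13.4  48.7  -0.  -33.5] [ 0.5135 -0.2904  0.1242] F [-0.5   0.72 -1.58] w 0.0133
[[-1.300e-03 -9.984e-01  5.590e-02]
 [ 1.000e-03  5.590e-02  9.984e-01]
 [-1.000e+00  1.400e-03  9.000e-04]]
```

```bash
python3 - <<'E'
from h import *
crop('pics/h1.png','pics/k5.png',290,60,450,220,3.5)
crop('pics/h2.png','pics/k6.png',160,100,300,260,3.5)
cv2.imwrite('pics/k56.png',np.hstack([cv2.imread(f'pics/{x}.png') for x in('k5','k6')])[:, :800] if 0 else np.hstack([cv2.resize(cv2.imread(f'pics/{x}.png'),(400,440)) for x in('k5','k6')]))
E
```

```text
(no output)
```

View pics/k56.png

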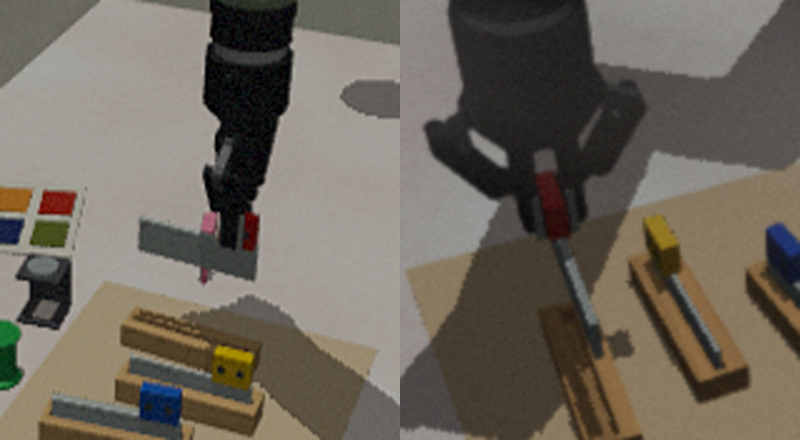

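```bash
cat >> h.py <<'E'
Q=np.array([.6037,.1383]);YAW=16.3
_c,_s=np.cos(np.radians(YAW)),np.sin(np.radians(YAW));UR=np.array([[_c,-_s],[_s,_c]])
def u2w(x,y,z): return np.append(Q+UR@np.array([x,y]),z)
def w2u(p): return np.append(UR.T@(np.asarray(p)[:2]-Q),p[2])
def fu(n=8,dt=.02):
    F=[]
    for _ in range(n):
        F.append(robot.get_force());robot.pause(dt)
    F=np.mean(F,0);return np.append(UR.T@F[:2],F[2])
E
python3 - <<'E'
from h import *
robot.move_straight([.514,-.2908,.17],rate=.15)
robot.goto(u2w(-.075,-.0055,.11),R(90+YAW));t('a')
robot.move_straight(u2w(-.075,-.0055,.043),rate=.08);t('b')
print(w2u(robot.get_tool_pos()).round(4));F0=fu(12);print('F0',F0.round(2));snap('p1','side');snap('p2','scene');snap('p3')
E
```

```text
a 9.72 [  4.   24.6 -21.6  43.9  -0.  -12.2] [0.5335 0.1111 0.1099] F [ 0.11  0.2  -2.35] w 0.0132
b 10.7 [  4.1  29.5 -25.2  35.2  -0.  -12.2] [0.5338 0.112  0.0434] F [ 0.77  0.97 -1.87] w 0.0131
[-0.0745 -0.0056  0.0434]
F0 [ 0.06  0.15 -1.72]
```

```bash
python3 - <<'E'
from h import *
crop('pics/p1.png','pics/k7.png',200,220,340,330,2.85)
crop('pics/p2.png','pics/k8.png',370,120,510,230,2.85)
crop('pics/p3.png','pics/k9.png',240,150,400,400,2.5)
cv2.imwrite('pics/k79.png',np.hstack([np.vstack([cv2.imread('pics/k7.png'),cv2.imread('pics/k8.png')]),cv2.resize(cv2.imread('pics/k9.png'),(400,626))])[:600])
E
```

```text
Traceback (most recent call last):
ValueError: all the input array dimensions except for the concatenation axis must match exactly, but along dimension 0, the array at index 0 has size 628 and the array at index 1 has size 626
```

```bash
python3 - <<'E'
from h import *
cv2.imwrite('pics/k79.png',np.hstack([np.vstack([cv2.imread('pics/k7.png'),cv2.imread('pics/k8.png')]),cv2.resize(cv2.imread('pics/k9.png'),(400,628))])[:600])
E
```

```text
(no output)
```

View pics/k79.png

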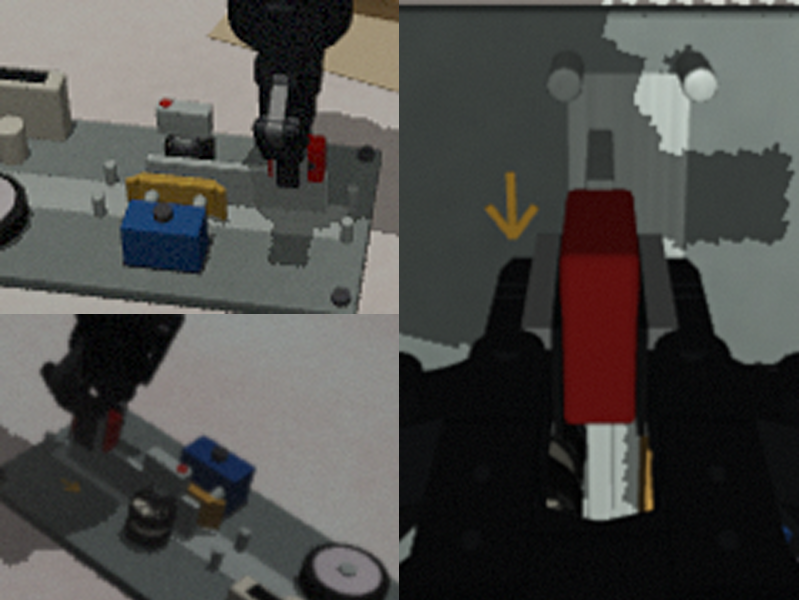

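```bash
python3 - <<'E'
from h import *
F0=fu(10)
def go(y): robot.move_straight(u2w(-.075,y,.043),rate=.02)
def scan(d):
    y=-.0055
    while True:
        y+=d*.0006
        if not -.013<y<.006: break
        go(y);F=fu(6)-F0;ya=w2u(robot.get_tool_pos())[1]
        print(round(y*1e3,2),round(ya*1e3,2),F.round(2))
        if d*F[1]<-4: break
scan(1); print(robot.get_t()); go(-.0055); scan(-1); go(-.0055); print(robot.get_t())
E
```

```text
-4.9 -4.88 [-0.17 -0.11  0.15]
-4.3 -4.27 [-0.04  0.    0.37]
-3.7 -3.71 [-0.22 -0.16  0.02]
-3.1 -3.12 [ 0.07  0.03 -0.05]
-2.5 -2.49 [-0.2  -0.31  0.01]
-1.9 -1.89 [ 0.13 -0.33  0.15]
-1.3 -1.29 [-0.38 -0.45 -0.04]
-0.7 -0.7 [-0.02 -0.14  0.42]
-0.1 -0.09 [-0.3  -0.46 -0.01]
0.5 0.5 [-0.58 -0.03 -0.22]
1.1 1.14 [-0.03 -0.47  0.11]
1.7 1.72 [-0.1   0.12  0.11]
2.3 2.33 [-0.24 -0.15  0.17]
2.9 2.68 [-0.12 -1.69  0.24]
3.5 3.18 [-0.49 -2.75 -0.09]
4.1 3.72 [-0.42 -5.12 -0.31]
16.8167
-6.1 -6.01 [ 0.34 -0.19 -0.24]
-6.7 -6.5 [-0.2   0.75 -0.03]
-7.3 -6.91 [-0.03  2.39  0.21]
-7.9 -7.27 [-0.06  5.05  0.13]
19.1167
```

```bash
python3 - <<'E'
from h import *
F0=fu(8)
y=.0018
robot.move_straight(u2w(-.075,y,.043),rate=.03)
z=.043
while z>.036:
    z-=.0005
    robot.move_straight(u2w(-.075,y,z),rate=.02);F=fu(4)-F0
    if F[2]>1.2: break
print(z,F.round(2));t('bed');print(w2u(robot.get_tool_pos()).round(4))
grip(.045);t('open')
robot.move_straight(u2w(-.075,y,.13),rate=.12);t('up')
snap('q1','side');snap('q2','scene');snap('q3')
E
python3 - <<'E'
from h import *
crop('pics/q1.png','pics/k7.png',200,220,340,330,2.85)
crop('pics/q2.png','pics/k8.png',370,120,510,230,2.85)
crop('pics/q3.png','pics/k9.png',220,60,420,373,2)
cv2.imwrite('pics/q.png',np.hstack([np.vstack([cv2.imread('pics/k7.png'),cv2.imread('pics/k8.png')]),cv2.resize(cv2.imread('pics/k9.png'),(400,628))])[:600])
E
```

```text
0.039999999999999994 [-2.33  0.63  7.68]
bed 21.54 [  4.9  29.7 -25.5  34.8  -0.  -11.4] [0.5313 0.119  0.0406] F [-1.75 -0.83  5.76] w 0.0131
[-0.0749  0.0018  0.0406]
open 21.95 [  4.9  29.8 -25.5  34.7   0.  -11.4] [0.5312 0.119  0.0399] F [-0.05 -0.5  -0.21] w 0.0451
up 22.85 [  4.9  23.2 -20.4  46.5  -0.  -11.4] [0.5307 0.1189 0.1294] F [-0.54 -0.36 -0.47] w 0.0451
```

View pics/q.png

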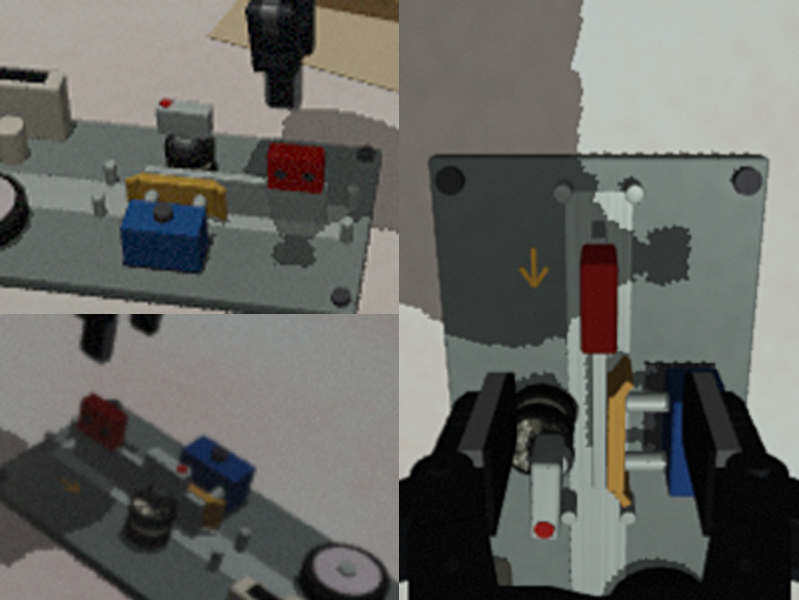

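```bash
python3 - <<'E'
from h import *
p=par('q3');print('tip',w2u(onz(p,320,303,.044)).round(4))
B=np.array([.6096,.1183])
for yaw in (106.3,50,0,-30): print(yaw,np.round(robot.inverse_kinematics([*B,.063],R(yaw)),1))
grip(.036)
robot.goto([*B,.12],R(106.3));t('a')
robot.move_straight([*B,.063],rate=.1);t('b');F0=fu(8);print(F0.round(2))
grip(0);t('c');print((fu(8)-F0).round(2),np.round(robot.get_torque(),3),w2u(robot.get_tool_pos()).round(4))
E
```

```text
tip [0.0221 0.0006 0.044 ]
106.3 [  4.2  34.6 -11.9  43.4   0.  -12.1]
50 [  4.2  34.6 -11.9  43.4   0.   44.2]
0 [  4.2  34.6 -11.9  43.4   0.   94.2]
-30 [  4.2  34.6 -11.9  43.4   0.  124.2]
a 23.68 [  4.2  31.3  -8.5  50.2   0.  -12.1] [0.6099 0.1181 0.1192] F [-0.66 -0.18 -0.06] w 0.0361
b 24.39 [  4.2  34.6 -11.9  43.5   0.  -12.1] [0.6097 0.1184 0.0635] F [ 0.68 -0.04 -0.28] w 0.036
[ 0.1  -0.22  0.02]
c 24.87 [  4.2  34.6 -11.9  43.5   0.2 -12.1] [0.6097 0.1197 0.0638] F [-1.2   4.86  5.18] w 0.0107
[-0.92  5.53  5.61] [ 1.006  0.509 -0.02 ] [ 0.0005 -0.0196  0.0639]
```

```bash
python3 - <<'E'
from h import *
p=w2u([.6096,.1183,.063])
for i in range(3):
    p=p+[0,.0007,.0004]
    robot.move_straight(u2w(*p),rate=.03);print(p.round(4),fu(8).round(2),w2u(robot.get_tool_pos()).round(4),np.round(robot.get_torque(),2))
print(robot.get_t())
E
```

```text
[ 0.     -0.0202  0.0634] [0.17 5.18 5.5 ] [ 0.0005 -0.0196  0.0638] [1.08 0.24 0.06]
[ 0.     -0.0195  0.0638] [1.74 2.96 2.23] [ 0.0004 -0.0195  0.0639] [ 0.79 -0.27  0.03]
[ 0.     -0.0188  0.0642] [ 4.77 -0.77 -3.8 ] [ 0.0004 -0.0195  0.0639] [ 0.17 -1.05  0.13]
26.15
```

```bash
sed -i 's/^Q=.*/Q=np.array([.6037,.1383])+.0015*np.array([-np.sin(np.radians(16.3)),np.cos(np.radians(16.3))])/' h.py; cat >> h.py <<'E'
def a_now():
    r=robot.get_tcp_rot();return np.radians(90+YAW)-np.arctan2(r[1,2],r[0,2])
E
python3 - <<'E'
from h import *
robot.move_straight(u2w(.0004,-.021,.0639),rate=.03);print(fu(5).round(2),a_now())
q0=np.array(robot.get_qpos());q0=np.array(robot.inverse_kinematics(u2w(.0004,-.021,.0639),R(90+YAW)))
for a in (.5,1.0,1.4,1.7,1.95):
    q=q0.copy();q[5]+=np.degrees(a);robot.move_joints(q);print(a,round(a_now(),3),robot.get_t(),fu(4).round(2),np.round(robot.get_torque(),2),round(robot.get_grip_width(),4))
robot.pause(.2);print(a_now());snap('r1','side');snap('r2','scene')
E
python3 - <<'E'
from h import *
crop('pics/r1.png','pics/k7.png',200,220,340,330,2.85)
crop('pics/r2.png','pics/k8.png',370,120,510,230,2.85)
cv2.imwrite('pics/r.png',np.hstack([cv2.imread('pics/k7.png'),cv2.imread('pics/k8.png')]))
E
```

```text
Traceback (most recent call last):
  File "h.py", line 28, in <module>
    _c,_s=np.cos(np.radians(YAW)),np.sin(np.radians(YAW));UR=np.array([[_c,-_s],[_s,_c]])
                            ^^^
NameError: name 'YAW' is not defined
Traceback (most recent call last):
  File "h.py", line 28, in <module>
    _c,_s=np.cos(np.radians(YAW)),np.sin(np.radians(YAW));UR=np.array([[_c,-_s],[_s,_c]])
                            ^^^
NameError: name 'YAW' is not defined
```

```bash
sed -i 's/^Q=/YAW=16.3;Q=/' h.py
python3 - <<'E'
from h import *
robot.move_straight(u2w(.0004,-.021,.0639),rate=.03);print(fu(5).round(2),a_now())
q0=np.array(robot.inverse_kinematics(u2w(.0004,-.021,.0639),R(90+YAW)))
print(np.round(q0,1))
for a in (.5,1.0,1.4,1.7,1.95):
    q=q0.copy();q[5]+=np.degrees(a);robot.move_joints(q);print(a,round(a_now(),3),robot.get_t(),fu(4).round(2),np.round(robot.get_torque(),2),round(robot.get_grip_width(),4))
robot.pause(.2);print(a_now());snap('r1','side');snap('r2','scene')
E
python3 - <<'E'
from h import *
crop('pics/r1.png','pics/k7.png',200,220,340,330,2.85)
crop('pics/r2.png','pics/k8.png',370,120,510,230,2.85)
cv2.imwrite('pics/r.png',np.hstack([cv2.imread('pics/k7.png'),cv2.imread('pics/k8.png')]))
E
```

```text
[ 3.8   0.51 -1.92] 6.338301332675655e-07
[  4.3  34.6 -11.8  43.6   0.  -12. ]
0.5 0.499 27.0333 [ 2.97 -2.36 -1.94] [-0.42 -0.77 -0.14] 0.0101
1.0 1.0 27.65 [ 1.42 -5.26 -0.31] [-0.85 -0.59 -0.15] 0.0104
1.4 1.401 28.1833 [-0.05 -5.98  0.69] [-1.07 -0.24 -0.19] 0.0104
1.7 1.701 28.6417 [-1.91 -5.69  2.21] [-1.14  0.02 -0.19] 0.0104
1.95 1.951 29.0583 [-3.31 -5.45  2.7 ] [-1.19  0.14 -0.09] 0.0107
1.9505078544588574
```

View pics/r.png

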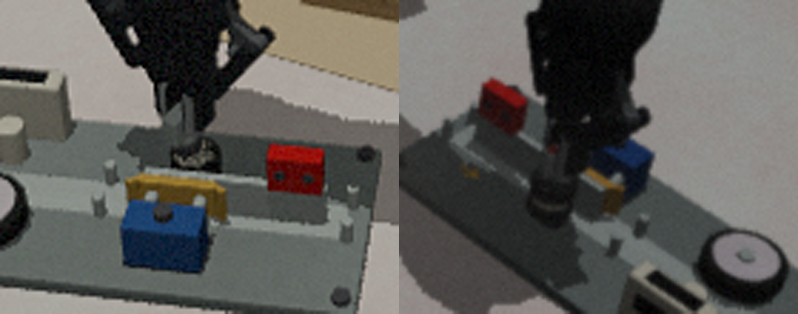

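```bash
python3 - <<'E'
from h import *
grip(.036);t('o')
p=robot.get_tool_pos();robot.move_straight([p[0],p[1],.12],rate=.15);snap('s3')
robot.goto(u2w(-.128,.0016,.10),R(90+YAW));grip(0);t('a');snap('s4')
robot.move_straight(u2w(-.128,.0016,.037),rate=.1);t('b')
F0=fu(10);x=-.128;print(F0.round(2))
n=0
while x<-.1:
    x+=.001;robot.move_straight(u2w(x,.0016,.037),rate=.02);F=fu(5)-F0
    print(round(x*1e3,1),w2u(robot.get_tool_pos())[:2].round(4),F.round(2))
    if F[0]<-.9: n+=1
    if n==4 or F[0]<-9: break
print(robot.get_t());snap('s1','side');snap('s2','scene')
E
python3 - <<'E'
from h import *
crop('pics/s1.png','pics/k7.png',200,220,340,330,2.85)
crop('pics/s2.png','pics/k8.png',370,120,510,230,2.85)
crop('pics/s3.png','pics/k9.png',220,60,420,373,2)
cv2.imwrite('pics/s.png',np.hstack([np.vstack([cv2.imread('pics/k7.png'),cv2.imread('pics/k8.png')]),cv2.resize(cv2.imread('pics/k9.png'),(400,628))])[:600])
E
```

```text
o 29.79 [  4.3  34.6 -11.8  43.6   0.   99.7] [0.6092 0.12   0.0638] F [ 0.39 -0.07  0.14] w 0.0357
a 32.51 [  3.8  20.4 -30.2  39.5   0.  -12.5] [0.48   0.1053 0.1   ] F [-0.9  -0.97  0.45] w 0.0002
b 33.34 [  3.8  25.7 -33.6  30.6  -0.  -12.5] [0.4803 0.1054 0.0373] F [-0.59 -0.67  1.45] w 0.0001
[0.11 0.02 0.16]
-127.0 [-0.1269  0.0016] [ 0.02 -0.19 -0.34]
-126.0 [-0.126   0.0016] [-0.31  0.11  0.02]
-125.0 [-0.125   0.0016] [ 0.03 -0.05 -0.02]
-124.0 [-0.124   0.0016] [-0.4   0.05  0.08]
-123.0 [-0.123   0.0016] [-0.35  0.21 -0.54]
-122.0 [-0.122   0.0016] [-0.47 -0.18  0.  ]
-121.0 [-0.121   0.0016] [ 0.26  0.07 -0.19]
-120.0 [-0.12    0.0016] [-0.21 -0.32 -0.28]
-119.0 [-0.119   0.0016] [-0.25 -0.08 -0.22]
-118.0 [-0.118   0.0016] [-0.33  0.23 -0.21]
-117.0 [-0.117   0.0016] [-0.31  0.04 -0.12]
-116.0 [-0.116   0.0016] [-0.56  0.25 -0.06]
-115.0 [-0.115   0.0016] [ 0.11 -0.11  0.13]
-114.0 [-0.114   0.0016] [-0.46  0.25 -0.29]
-113.0 [-0.113   0.0016] [-0.06 -0.09  0.08]
-112.0 [-0.112   0.0016] [-0.48  0.01 -0.41]
-111.0 [-0.111   0.0016] [0.09 0.05 0.23]
-110.0 [-0.11    0.0016] [ 0.1   0.06 -0.01]
-109.0 [-0.1091  0.0016] [-0.7  -0.08 -0.32]
-108.0 [-0.109   0.0017] [-4.44 -0.35  1.92]
-107.0 [-0.1084  0.0017] [-5.75 -0.11  3.31]
-106.0 [-0.1076  0.0017] [-5.98 -0.34  3.85]
-105.0 [-0.1066  0.0017] [-6.73 -0.58  3.97]
41.175
```

View pics/s.png

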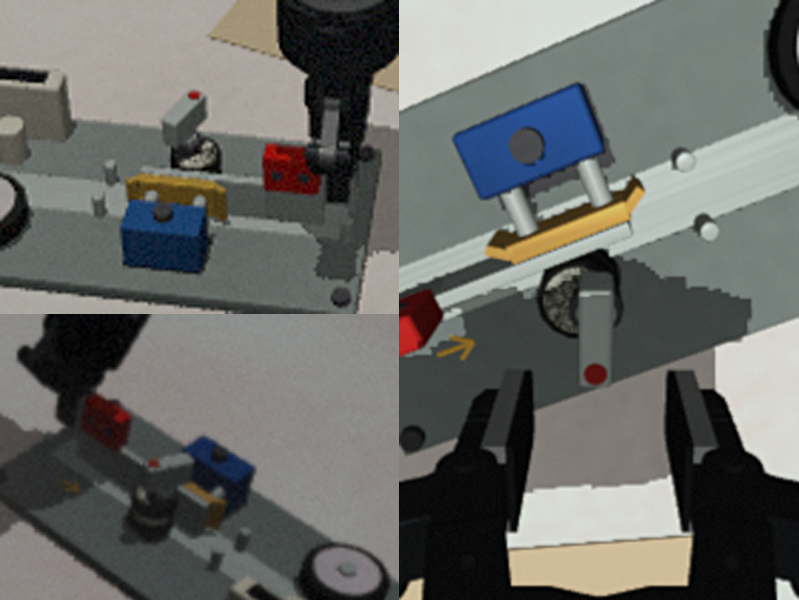

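View pics/s4.png

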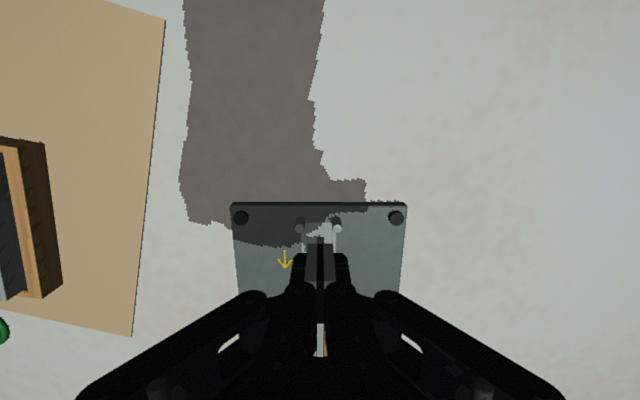

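```bash
python3 - <<'E'
from h import *
def yaw(a): return 90+YAW-np.degrees(a)
robot.move_straight(u2w(-.115,.0016,.037),rate=.06)
robot.move_straight(u2w(-.115,.0016,.10),rate=.2)
grip(.036)
robot.goto(u2w(.0004,-.021,.11),R(yaw(1.95)))
robot.move_straight(u2w(.0004,-.021,.0639),rate=.12);t('dn')
grip(0);print('F',fu(4).round(2),np.round(robot.get_torque(),2),'a',a_now())
q=np.array(robot.get_qpos());q=np.array(robot.inverse_kinematics(u2w(.0004,-.021,.0639),R(yaw(1.88))));robot.move_joints(q);robot.pause(.1)
print('a',a_now());t('turned')
grip(.036)
robot.move_straight(u2w(.0004,-.021,.11),rate=.15)
robot.goto(u2w(-.118,.0016,.10),R(90+YAW));grip(0)
robot.move_straight(u2w(-.118,.0016,.037),rate=.12);t('ready')
E
```

```text
dn 44.73 [  4.3  34.6 -11.8  43.6  -0.   99.7] [0.6095 0.1197 0.0639] F [-0.17  0.36  0.78] w 0.036
F [-5.22  2.1   6.15] [ 0.11  1.24 -0.06] a 1.9498358863539864
a 1.879213884502692
turned 45.5 [  4.3  34.5 -11.9  43.8   0.   95.7] [0.6081 0.12   0.0651] F [-5.86  0.48  6.55] w 0.01
ready 49.08 [  4.   26.5 -32.1  31.3  -0.  -12.3] [0.4898 0.1082 0.0373] F [0.35 0.03 0.8 ] w 0.0002
```

```bash
python3 - <<'E'
from h import *
F0=fu(6,.02)
for x in (-.108,-.103,-.099,-.095,-.091,-.087,-.083,-.079):
    robot.move_straight(u2w(x,.0016,.037),rate=.03);F=fu(4)-F0
    print(round(x*1e3,1),w2u(robot.get_tool_pos()).round(4),F.round(2))
    if F[0]<-14: break
print(robot.get_t());snap('v1','side');snap('v2','scene')
E
python3 - <<'E'
from h import *
crop('pics/v1.png','pics/k7.png',200,230,340,330,5.6)
crop('pics/v2.png','pics/k8.png',370,120,510,230,5.6)
E
```

```text
-108.0 [-0.108   0.0016  0.0369] [-0.18  0.18 -0.41]
-103.0 [-0.1029  0.0016  0.0369] [-0.86  0.22 -0.89]
-99.0 [-0.0988  0.0016  0.0369] [-1.67  0.18 -1.05]
-95.0 [-0.0944  0.0016  0.0371] [-0.99  0.38 -0.69]
-91.0 [-0.0905  0.0016  0.0371] [-0.6   0.38 -0.55]
-87.0 [-0.0866  0.0016  0.037 ] [-1.35  0.62 -0.44]
-83.0 [-0.0825  0.0016  0.037 ] [-1.2   0.36 -0.66]
-79.0 [-0.0785  0.0016  0.037 ] [-1.02  0.13 -0.37]
52.2167
```

View pics/k7.png

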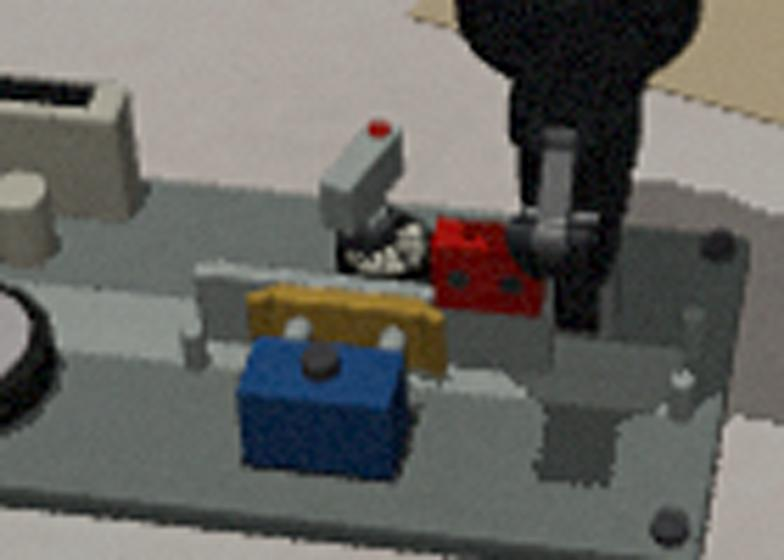

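View pics/k8.png

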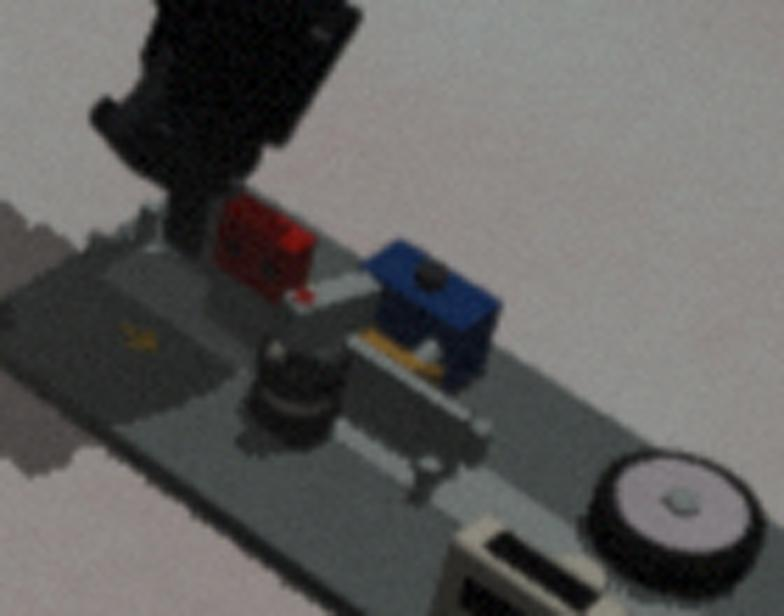

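```bash
python3 - <<'E'
from h import *
def yaw(a): return 90+YAW-np.degrees(a)
Fa=fu(8,.02)
robot.move_straight(u2w(-.088,.0016,.037),rate=.08);Fb=fu(8,.02);print('contact-free',(Fa-Fb).round(2),Fb.round(2))
robot.move_straight(u2w(-.088,.0016,.10),rate=.25)
grip(.028)
robot.goto(u2w(.0004,-.021,.105),R(yaw(1.88)))
robot.move_straight(u2w(.0004,-.021,.0645),rate=.12);t('dn')
grip(0)
robot.move_joints(np.array(robot.inverse_kinematics(u2w(.0004,-.021,.0645),R(yaw(1.94)))));robot.pause(.1)
print('a',a_now());t('turned')
grip(.028)
robot.move_straight(u2w(.0004,-.021,.11),rate=.2);t('up')
snap('w3');snap('w1','side');snap('w2','scene')
E
python3 - <<'E'
from h import *
crop('pics/w1.png','pics/k7.png',200,220,340,330,2.85)
crop('pics/w2.png','pics/k8.png',370,120,510,230,2.85)
crop('pics/w3.png','pics/k9.png',220,60,420,373,2)
cv2.imwrite('pics/w.png',np.hstack([np.vstack([cv2.imread('pics/k7.png'),cv2.imread('pics/k8.png')]),cv2.resize(cv2.imread('pics/k9.png'),(400,628))])[:600])
E
```

```text
contact-free [ 0.01  0.3  -0.38] [-0.03 -0.02  0.17]
dn 55.76 [  4.3  34.6 -11.8  43.7   0.   95.7] [0.6093 0.1197 0.0644] F [-0.06  1.38  0.7 ] w 0.028
a 1.9401352713939435
turned 56.39 [  4.3  34.5 -11.8  43.8   0.   99.2] [0.6081 0.1198 0.0655] F [-6.09  0.09  5.13] w 0.0107
up 57.08 [ 4.3 31.7 -9.1 49.   0.  99.2] [0.6108 0.1198 0.1113] F [ 0.26 -0.17  0.1 ] w 0.0279
```

View pics/w.png

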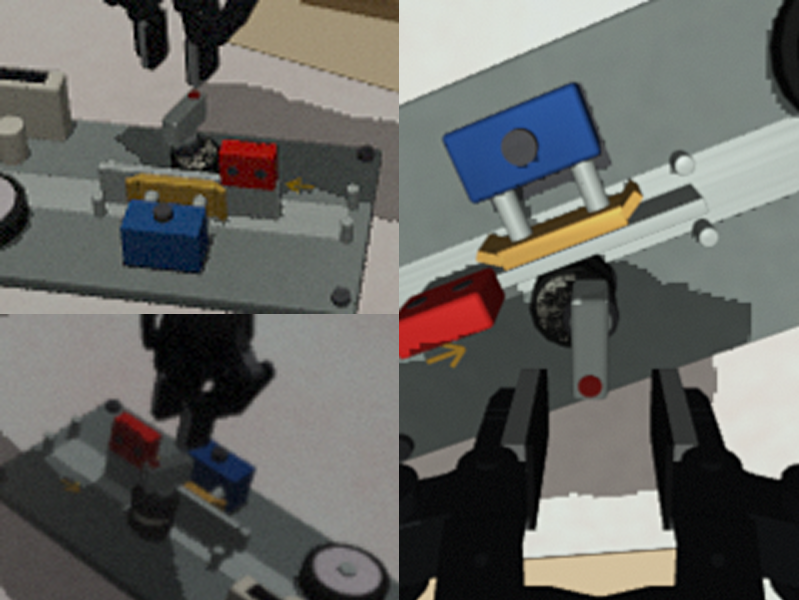

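View pics/w3.png

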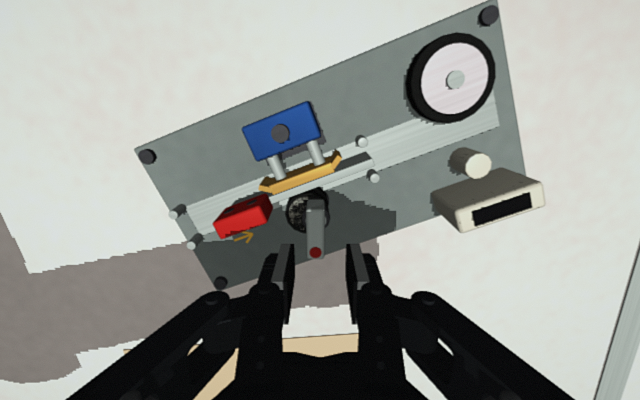

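```bash
python3 - <<'E'
from h import *
p=par('w3')
for n,(u,v) in dict(tipL=(368,153.5),tipR=(372.5,160)).items(): print(n,w2u(onz(p,u,v,.044)).round(4))
for n,(u,v) in dict(pinU=(361.5,140.5),pinD=(374,177)).items(): print(n,w2u(onz(p,u,v,.030)).round(4))
c=robot.get_qpos()
for P in ((.072,.0016,.10),(.072,.0016,.037),(.04,.0016,.037),(-.116,.0016,.1)): print(np.round(robot.inverse_kinematics(u2w(*P),R(90+YAW)),1))
crop('pics/w3.png','pics/w4.png',340,120,400,200,8)
E
```

```text
tipL [0.0517 0.0073 0.044 ]
tipR [0.0533 0.0016 0.044 ]
pinU [0.0515 0.0152 0.03  ]
pinD [ 0.0516 -0.0152  0.03  ]
[ 7.4 39.2  2.9 53.7  0.  -8.9]
[ 7.4 42.8 -0.4 46.8  0.  -8.9]
[ 7.  39.8 -6.4 43.8  0.  -9.3]
[  4.1  21.5 -28.4  40.1   0.  -12.2]
```

View pics/w4.png

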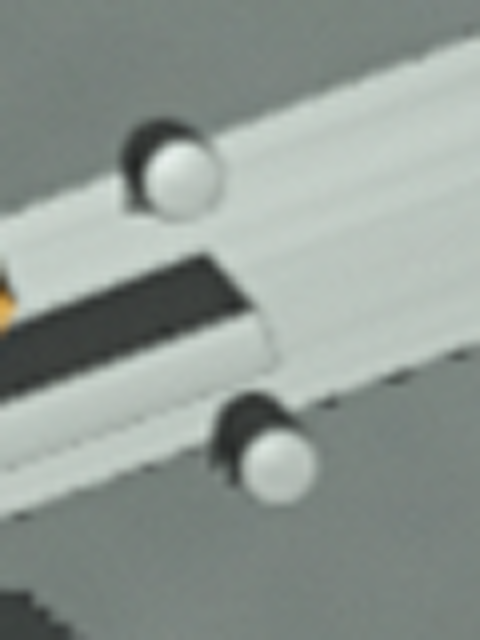

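```bash
python3 - <<'E'
from h import *
RR=R(90+YAW);L=[]
def f(): 
    F=fu(3,.015);return F.round(2)
grip(0)
robot.goto(u2w(.074,.001,.085),RR);L.append(('at',robot.get_t()))
robot.move_straight(u2w(.074,.001,.037),rate=.2);F0=f()
for x in (.056,.049,.042):
    robot.move_straight(u2w(x,.001,.037),rate=.06);L.append((x,w2u(robot.get_tool_pos())[0].round(4),f()-F0))
robot.move_straight(u2w(.046,.001,.04),rate=.1)
robot.move_straight(u2w(.046,.001,.09),rate=.25);L.append(('up',robot.get_t()))
robot.goto(u2w(-.117,.001,.088),RR)
robot.move_straight(u2w(-.117,.001,.037),rate=.2);L.append(('rear',robot.get_t()));F0=f()
for x in (-.098,-.0875,-.0765):
    robot.move_straight(u2w(x,.001,.037),rate=.06);L.append((x,w2u(robot.get_tool_pos())[0].round(4),f()-F0))
robot.move_straight(u2w(-.086,.001,.037),rate=.08);L.append(('back',robot.get_t()))
for l in L: print(*l)
snap('x1','side')
print(robot.get_t())
E
python3 - <<'E'
from h import *
crop('pics/x1.png','pics/x2.png',200,230,340,330,5.6)
E
```

```text
at 59.2667
0.056 0.0567 [1.12 0.16 0.12]
0.049 0.0499 [2.7  0.6  1.39]
0.042 0.0425 [3.48 0.22 2.26]
up 61.4417
rear 62.5417
-0.098 -0.0972 [-0.03 -0.06 -0.22]
-0.0875 -0.0871 [-0.47 -0.2  -0.81]
-0.0765 -0.0765 [-1.47  0.07 -1.45]
back 64.1333
64.1833
```

View pics/x2.png

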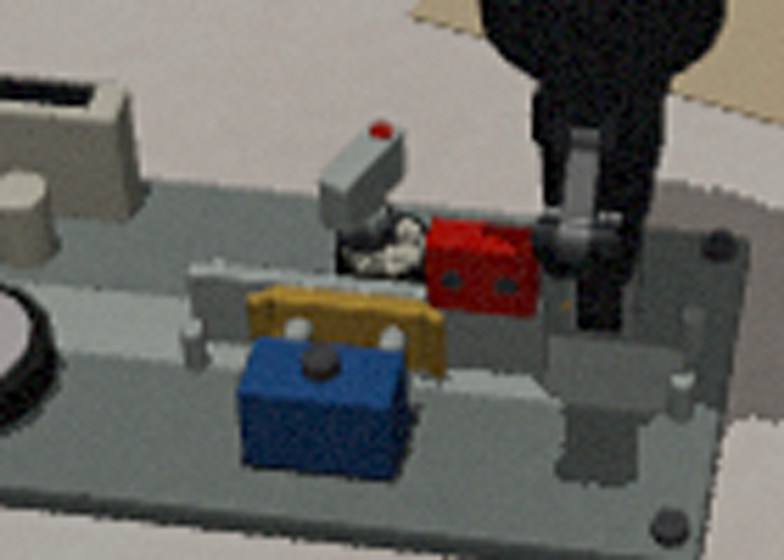

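```bash
python3 -c "
from workcell import order;order.sign_off()"
```

```text
the job is handed in; nothing more can be done
```

The job is handed in at about 64.2 s of the 67 s. The red gauge is let go of and stands upright in the nip, its tip between the exit pins. By drag and geometry it is squeezed about 4 to 5 N, but the drag readings don't all agree.

**What I did**
- I lifted the red gauge from its block and used it to feel for the roller and the shoe. That put the shoe's face at about y = 3.6 mm.
- I stood it on the bed with its tip at about x = 22 mm and turned the bolt clockwise to about 1.95 rad in one grasp.
- A trial push of 2 to 3 mm gave about 6 N, more than I expected, so I eased the bolt to 1.88 rad. The slide through then ran light, about 1 N.
- I tightened the bolt to 1.94 rad, slid the gauge back to a tip position of roughly 30 mm, and slid it through again to the pins.

**Last checks**
- **Position:** a wrist picture before the last slide put the tip at about 53 mm. After it, the finger's end position puts the tip at about 54 mm, and the side picture shows the blade upright between the pins, with the fingers clear of the gauge.
- **Drag:** at the final setting the slide back read 2.7 to 3.5 N, which suits a squeeze of about 4 to 5 N. The geometry gives about 1 mm of give, or 5 N.
- **What disagreed:** the last forward slide read only 0.5 to 1.5 N, taken just after each stop. The squeeze itself was never measured directly.
- **Other items:** I did not measure the other gauges, the loupe or the bobbin again at the end. The arm did not go back near them after lifting out the red gauge.

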